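# Stroke the gauge slide and park it on its sticky spot

### The arm

A 6-joint arm with a two-finger parallel gripper is mounted at the origin on the work surface. World frame = base frame: x ahead of the robot, y to its left, z up, the work surface at z = 0. Lengths are in mm, angles in degrees, forces in N, time in s.
With the tool pointing down it reaches from about 350 to 850 mm from the base axis. Payload 8.1 kg.
Tool frame: the origin (TCP) lies between the finger pads; the fingertips stand 25 mm ahead of it and the grasp point (between the pads) lies 6 mm ahead of it (r.tcp_to_tips is the distance from the TCP to the fingertips, in mm); z points along the fingers, y is the line along which they close (so a half turn about z gives the same grasp; the last joint's range is limited). The gripper opens to 85 mm and grips with 20 to 120 N. Pads are 22 mm wide; open, the fingers measure 114 mm over their backs; the gripper's body (76 mm by 85 mm) begins 54 mm behind the grasp point. The pads swing forward as they close: fully open they stand 13 mm farther back than shut.
Start: joints at [-77.601, 7.471, 85.268, -0, 87.261, -4.893], TCP at [178.364, -572.88, 256.292] pointing down, gripper open.
Joint ranges: [-169.43, 169.43], [-51.17, 129.36], [1.28, 143.12], [-76.62, 256.62], [0, 156.53], [-152.29, 152.29]. Speed limits (degrees/s): [136.94, 136.94, 159.86, 180, 180, 180].

### API

Orientations are given as [roll, pitch, yaw] about the fixed x, y, z axes, in that order (R = Rz(yaw) Ry(pitch) Rx(roll)).
In Python, from bench import r gives the robot as it stands.
- The arm moves only by the tool apply_moves, never from a script. Its arguments are lists of equal length, an entry for each row: "angular": the turn, a rotation vector about the world's x, y, z in units of 8 degrees (1.0 is 8 degrees), a list of three; "travel": the shift along the world's x, y, z in units of 40 mm (1.0 is 40 mm), a list of three; "jaw": the opening, from 0 (shut) to 1 (fully open). A call has 1 to 20 rows; each row shifts and turns the commanded pose from where the row before left it; what a row does not reach is not made up. A row lasts 1/8 s, in which the tool goes at most 62.5 mm and 10.7 degrees, less where a joint would pass 70% of its speed; a pose out of reach is approached as far as the arm can. A call is refused whole if a number of a shift passes 1 or a number of a turn 1, either way. A call with a gripper value outside its range is refused whole. The fingers move at their own pace and stop on an object; "force" is the grip in N (left out, the last holds). Time passes only in rows, so rows that do not move let the fingers close. It gives the time, the measured TCP pose, the force, the opening and the grip force at its end, in the units of the state.
- r.sense(): the state, without advancing time (a new reading comes with each control period).
- r.snapshot(name): name is "scene" or "top" or "wrist"; returns a dict with "color" (384x512x3 uint8, red, green, blue), "fx", "fy", "cx", "cy" (pixels), "R" (3x3) and "t" (3): a world point X has camera coordinates R X + t; the wrist camera has in their place "mount" (4x4, takes a point from camera to tool coordinates, whose origin is the TCP and whose axes are the flange's). Camera axes: x right, y down, z forward; pixel columns grow to the right and rows downward; lengths in mm; the calibration is good to about 2 mm. A picture is of the moment at which its call begins: read the wrist's pose just before it. There is no depth.
- r.hand_in(): hands the job in; it is judged then, once.
The state is a dict: "time": time; "joint_pos": joint angles; "qd": joint speeds; "joint_efforts": joint torques, N m; "tool_pos": TCP position; "tcp_rot": TCP orientation; "ft_force": force on the tool from outside, world axes, zero at the start; "wrist_torque": the same for the moment, N m; "finger_gap": finger opening in mm; "grip_force": force on a finger pad.
Only numpy, scipy, OpenCV 4.12 (cv2) and the standard library are available. Lean on these libraries where they do the work, as an engineer would, in place of code of your own. Each camera call takes 0.05 s, during which the arm holds its last target. There are 200 camera calls.

### The job

Take the slide carriage by its orange handle and stroke it through its full travel to feel for the sticky spot: first to the red-capped end, then to the black-capped end, each time until you feel the hidden end buffer press back firmly, but gently so that no buffer is harmed. Then leave the carriage parked on the middle of the sticky spot, where it drags the most, and let go. Leave the other things on the ledge alone.

Things in the scene. Friction and masses are not known exactly. Their poses are not given: they have to be found in the camera images.
- slide: gauge slide screwed to the ledge: aluminium base 64 mm wide, 370 mm long, 18 mm high, with a steel rail on top and a cap at each end. Origin: underside, middle of its length. Its y axis runs along the rail towards the red cap, x across it, z up. Its yaw varies within 0.4 rad.
- bed: steel rail, 24 x 310 mm, top 32 mm above the ledge; origin and axes as the slide. Within 45 mm of its middle a hidden worn place, the sticky spot, presses on the carriage from below (to 9 N) and holds it when let go. Drag, felt only in motion, is 1.5 N but 7 to 9 N with the carriage's middle over the spot; it is raised about 12 mm either side, most just before the centre. It can be pushed through.
- carriage: grey carriage, 60 x 60 mm and 20 mm thick, 0.5 kg, that slides along the slide's y axis. Origin: centre of its underside, 34 mm above the ledge; axes as the slide. It starts anywhere within 60 mm of the middle.
- handle (a point): centre of the orange square handle post, standing on the middle of the carriage: 22 x 22 mm, 50 mm high, from 54 to 104 mm above the ledge; this point is 84 mm above the ledge, on the post's axis, the place to grip. Sides parallel to the slide's axes.
- cap_red: red end cap, 64 x 30 x 28 mm, top 46 mm above the ledge; origin on the ledge under it, 170 mm along the slide's +y from its middle. Inside it a hidden rubber buffer (about 2.5 N per mm, harmed above 20 N) ends the carriage's travel when the carriage's middle is 88 to 108 mm from the middle of the slide; where exactly cannot be seen, only felt.
- cap_black: black end cap, same size, 170 mm along the slide's -y. Inside it a hidden rubber buffer (about 2.5 N per mm, harmed above 20 N) ends the carriage's travel when the carriage's middle is 88 to 108 mm from the middle of the slide; where exactly cannot be seen, only felt.
- gauge: brass altitude gauge standing on its foot, round case 100 mm across, 126 mm high; origin under the foot. Not part of the job.
- junction_box: grey cast aluminium junction box, 94 x 146 x 58 mm; origin under its centre. Not part of the job.
- plug_a: steel hex plug standing on its 36 mm head, 33 mm high; origin underneath. Not part of the job.
- plug_b: second steel hex plug, like plug_a. Not part of the job.
- wrench: steel wrench lying beside the slide; origin under its middle. Not part of the job.
- screwdriver: screwdriver lying to the right of the slide; origin under its middle. Not part of the job.
- oil_can: blue oil can, 56 mm across, 130 mm high; origin under its centre. Not part of the job.

How it is judged (in metres and radians):
On the way, in this order (a step that is already met when the one before it is completed fails the run):
1. the carriage is pressed against the buffer at the red end (4 N or more) (contact force between carriage and cap_red above 4 N), for 0.1 s.
2. then against the buffer at the black end (4 N or more) (contact force between carriage and cap_black above 4 N), for 0.1 s.
At the end, for the whole second after the job is handed in: The carriage stands still and released on the sticky spot: the worn place of the bed presses on it with more than 5 N, which is so within about 12 mm of the spot's centre; it is off both buffers (contact force between carriage and bed above 5 N and linear speed of carriage below 0.005 m/s and contact force between carriage and cap_red below 0.5 N and contact force between carriage and cap_black below 0.5 N); the robot touches nothing.
It fails at once if a buffer is pressed with more than 20 N (contact force between carriage and cap_red above 20 N or contact force between carriage and cap_black above 20 N).
It fails at once if one of the other things on the ledge is moved by more than 20 mm (distance of any of gauge, junction_box, plug_a, plug_b, wrench, screwdriver, oil_can from where it was at the start of the episode above 0.02 m).
It also fails if it takes over 67 s, if anything falls off the work surface, if the arm or the gripper's body presses on something with over 40 N, if the wrist force passes 120 N, or if a joint passes its speed limit or range.

## Working session

There is one attempt and no reset: what is moved stays moved. The work goes in short steps, Python scripts to look and compute and a tool call to move; the robot and the scene stay as the last step left them, time stands still between calls to the robot, and variables do not carry over. Pictures are saved under pics/ and viewed, at most 10 in all, crops included, and the job is handed in when it is done.

Besides the shell and the picture viewer there is one more tool, called after "Call:" by a JSON object that holds its "api" and its "payload". apply_moves: Moves the arm, as the interface text tells. Its arguments: {"type":"object","properties":{"angular":{"type":"array"},"travel":{"type":"array"},"jaw":{"type":"array"},"force":{"type":"number"}},"required":["angular","travel","jaw"]}

```bash
mkdir -p pics
python3 - <<'E'
from bench import r
import cv2
for n in ("top","scene"):
    s=r.snapshot(n); cv2.imwrite(f"pics/{n}1.png",s["color"][:,:,::-1])
    print(n,s["fx"],s["cx"],s["cy"],s["R"],s["t"])
print(r.sense())
E
```

```text
top 370.158591937785 252.6738263622291 197.80360286610107 [[-0.01493216 -0.99987941 -0.00426618]
 [-0.989235    0.01539411 -0.14552368]
 [ 0.14557181  0.00204727 -0.98934557]] [-130.47993605  615.19174473 1113.09348009]
scene 475.82908351674524 260.813083923958 189.6912952867689 [[-0.8759932   0.48232087 -0.00157751]
 [ 0.34502336  0.62434071 -0.70082634]
 [-0.33703826 -0.61446339 -0.71333019]] [ 587.50851396  -77.47020335 1485.82838891]
{'time': 0.1, 'joint_pos': array([-7.76014508e+01,  7.51127913e+00,  8.53252700e+01, -6.24000718e-04,
        8.72622291e+01, -4.89354549e+00]), 'qd': array([-0.0062867 , -0.12156316, -0.17034284,  0.09764743,  0.10189089,
       -0.01754114]), 'joint_efforts': array([ 1.87694277e-03, -5.70950961e+01, -5.01944768e+01, -2.38130033e-04,
        8.17251974e-03,  4.15429270e-05]), 'tool_pos': array([ 178.25687326, -572.41335269,  255.32273568]), 'tcp_rot': array([-1.79901529e+02, -7.80527135e-03,  1.72921183e+01]), 'ft_force': array([ 0.27580835, -0.2398215 , -0.39884567]), 'wrist_torque': array([ 0.00238325, -0.02697274,  0.01077807]), 'grip_force': 0.0, 'finger_gap': 85.31381107672011}
```

View pics/top1.png

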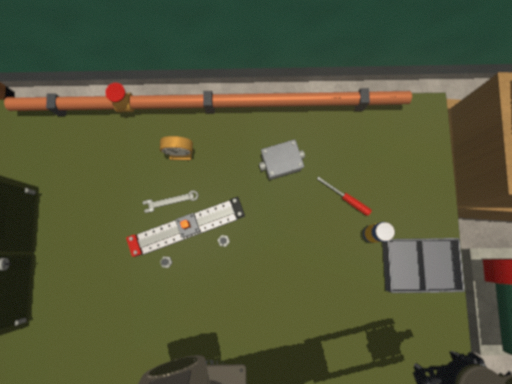

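View pics/scene1.png

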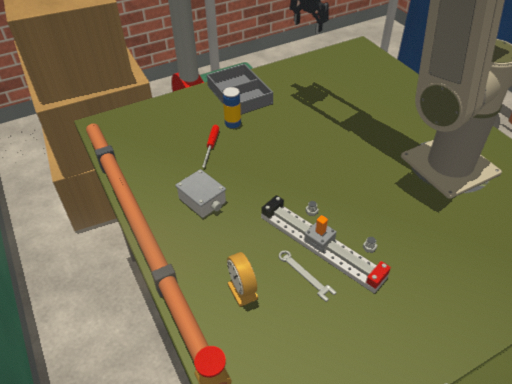

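The top view shows the slide with its red cap at about (134,245), its black cap at (237,208) and the orange handle at (185,225). The plugs are at (166,262) and (223,241), and the wrench lies beyond the slide at (170,201).

```bash
cat > h.py <<'E'
import numpy as np, cv2
from bench import r
def back(s,u,v,z):
    d=s["R"].T@np.array([(u-s["cx"])/s["fx"],(v-s["cy"])/s["fy"],1]); c=-s["R"].T@s["t"]
    return c+d*(z-c[2])/d[2]
def blob(s,lo,hi,box):
    x0,y0,x1,y1=box; h=cv2.cvtColor(s["color"],cv2.COLOR_RGB2HSV)[y0:y1,x0:x1]
    m=cv2.inRange(h,lo,hi); n,l,st,c=cv2.connectedComponentsWithStats(m)
    i=1+np.argmax(st[1:,4]); return c[i]+[x0,y0],st[i,4],st[i,:4]+[x0,y0,0,0]
E
python3 - <<'E'
from h import *
for n,bs in (("top",[(110,225,160,265),(225,190,255,225),(172,212,200,238)]),("scene",[(355,250,400,295),(255,190,292,222),(308,208,335,240)])):
    s=r.snapshot(n)
    P=[]
    for b,(lo,hi),z in zip(bs,[((0,180,90),(6,255,255)),((0,0,0),(180,255,55)),((7,180,120),(20,255,255))],[44,44,100 if n=="top" else 84]):
        c,a,st=blob(s,lo,hi,b); p=back(s,*c,z); P.append(p[:2]); print(n,c,a,st,p)
    d=P[0]-P[1]; print(np.linalg.norm(d),"slide +y dir deg",np.degrees(np.arctan2(d[1],d[0])),(P[0]+P[1])/2)
    cv2.imwrite(f"pics/c{n}.png",cv2.resize(s["color"][180:270,110:260,::-1] if n=="top" else s["color"][185:300,250:400,::-1],None,fx=5,fy=5,interpolation=cv2.INTER_CUBIC))
E
```

```text
top [133.47058824 245.16911765] 136 [127 235  14  21] [471.68436385 229.01395783  44.        ]Traceback (most recent call last):
  File "<stdin>", line 6, in <module>
  File "h.py", line 9, in blob
    i=1+np.argmax(st[1:,4]); return c[i]+[x0,y0],st[i,4],st[i,:4]+[x0,y0,0,0]
        ~~~~~~~~~^^^^^^^^^^
    return _wrapfunc(a, 'argmax', axis=axis, out=out, **kwds)
    return bound(*args, **kwds)
ValueError: attempt to get argmax of an empty sequence
```

Run:
```python
from h import *
for n,bs in (("top",[(110,225,160,265),(225,190,255,225),(172,212,200,238)]),("scene",[(355,250,400,295),(255,190,292,222),(308,208,335,240)])):
    s=r.snapshot(n)
    cv2.imwrite(f"pics/c{n}.png",cv2.resize(s["color"][180:270,110:260,::-1] if n=="top" else s["color"][185:300,250:400,::-1],None,fx=5,fy=5,interpolation=cv2.INTER_CUBIC))
    P=[]
    for b,(lo,hi),z in zip(bs,[((0,180,90),(6,255,255)),((0,0,0),(180,130,75)),((7,180,120),(20,255,255))],[44,44,100 if n=="top" else 84]):
        c,a,st=blob(s,lo,hi,b); p=back(s,*c,z); P.append(p[:2]); print(n,c,a,st,p)
    d=P[0]-P[1]; print(np.linalg.norm(d),"slide +y dir deg",np.degrees(np.arctan2(d[1],d[0])),(P[0]+P[1])/2)
```

```text
top [133.53284672 245.18978102] 137 [127 235  14  21] [471.61838545 228.82017883  44.        ]
top [238.00952381 207.71428571] 105 [232 197  13  22] [582.71725109 -93.65516252  44.        ]
top [184.74193548 224.        ] 31 [182 221   7   7] [530.04955787  61.48921405 100.        ]
341.0766830568036 slide +y dir deg 109.00980015433802 [527.16781827  67.58250816]
scene [377.89007092 274.44680851] 282 [367 261  23  27] [478.43897353 236.55152837  44.        ]
scene [271.93442623 206.24180328] 244 [262 195  22  23] [591.38099555 -80.65096314  44.        ]
scene [321.24358974 224.06410256] 156 [316 215  12  20] [531.059345    64.58003562  84.        ]
336.70954984626707 slide +y dir deg 109.59860463516415 [534.90998454  77.95028261]
```

View pics/ctop.png

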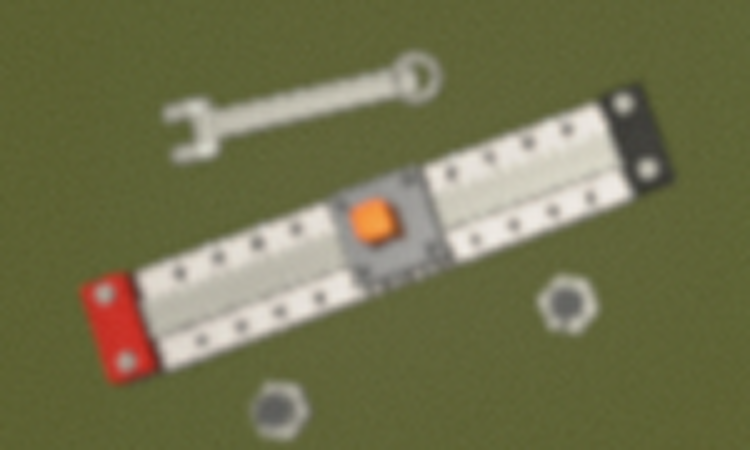

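Handle at about (530,62), slide yaw about 19.1°. The tool's y axis runs along the rail at yaw 19.1, so I move above the handle first.

Call:
{"api": "apply_moves", "payload": {"angular": [[0,0,0.22],[0,0,0],[0,0,0],[0,0,0],[0,0,0],[0,0,0],[0,0,0],[0,0,0],[0,0,0],[0,0,0],[0,0,0],[0,0,0],[0,0,0],[0,0,0],[0,0,0],[0,0,0],[0,0,0],[0,0,0],[0,0,0],[0,0,0]], "travel": [[0.49,0.88,0],[0.49,0.88,0],[0.49,0.88,0],[0.49,0.88,0],[0.49,0.88,0],[0.49,0.88,0],[0.49,0.88,0],[0.49,0.88,0],[0.49,0.88,0],[0.49,0.88,0],[0.49,0.88,0],[0.49,0.88,0],[0.49,0.88,0],[0.49,0.88,0],[0.49,0.88,0],[0.49,0.88,0],[0.49,0.88,0],[0.49,0.88,0],[0,0,0],[0,0,0]], "jaw": [1,1,1,1,1,1,1,1,1,1,1,1,1,1,1,1,1,1,1,1]}}

```text
time: 2.75
tool_pos: [530.9, 60.6, 256.0]
tcp_rot: [180.0, 0.0, 19.1]
ft_force: [-0.3, 0.1, -0.4]
finger_gap: 85.6
grip_force: 0.0
```

Run:
```python
from h import *
from scipy.spatial.transform import Rotation as Ro
q=r.sense(); s=r.snapshot("wrist"); print(q["tool_pos"],q["tcp_rot"],q["ft_force"],q["joint_pos"])
Rt=Ro.from_euler("xyz",q["tcp_rot"],degrees=True).as_matrix(); M=np.array(s["mount"]); print(M)
Rc=(Rt@M[:3,:3]).T; c=Rt@M[:3,3]+q["tool_pos"]
w=dict(s,R=Rc,t=-Rc@c)
cc,a,st=blob(w,(7,180,90),(20,255,255),(0,0,512,384)); print(cc,a,st,back(w,*cc,104),back(w,*cc,84))
cv2.imwrite("pics/w1.png",s["color"][:,:,::-1])
```

```text
[530.88242654  60.55347398 256.01056684] [1.79992515e+02 4.85661931e-02 1.90836913e+01] [-0.26529465  0.06673597 -0.40352486] [ 1.02268442e+00 -2.67011186e+00  9.57233567e+01 -2.22037716e-02
  8.69906080e+01  7.19401641e+01]
[[-1.57596218e-03 -9.63576126e-01 -2.67429552e-01  6.85783469e+01]
 [ 9.99998658e-01 -1.39861940e-03 -8.53622211e-04 -1.91527883e-01]
 [ 4.48497824e-04 -2.67430539e-01  9.63577037e-01 -1.17515759e+02]
 [ 0.00000000e+00  0.00000000e+00  0.00000000e+00  1.00000000e+00]]
[249.43818681 177.58928571] 728 [237 161  26  32] [536.2512141   66.44091683 104.        ] [531.83754885  65.19681844  84.        ]
```

View pics/w1.png

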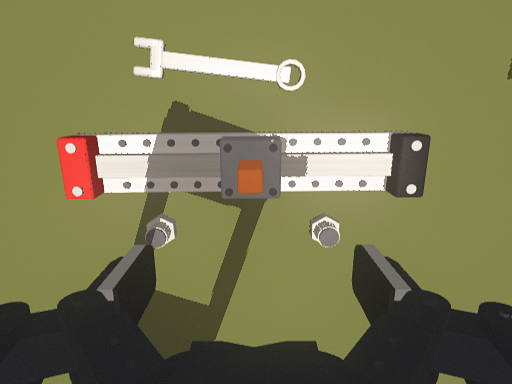

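The wrist view shows the handle at (250,178), the rail level in the image and nothing under the fingers. I'll descend and grip.

Call:
{"api": "apply_moves", "payload": {"angular": [[0,0,0],[0,0,0],[0,0,0],[0,0,0],[0,0,0],[0,0,0],[0,0,0],[0,0,0],[0,0,0],[0,0,0],[0,0,0],[0,0,0],[0,0,0],[0,0,0],[0,0,0],[0,0,0]], "travel": [[0.03,0.1,-0.6],[0,0,-0.6],[0,0,-0.6],[0,0,-0.6],[0,0,-0.6],[0,0,-0.6],[0,0,-0.55],[0,0,0],[0,0,0],[0,0,0],[0,0,0],[0,0,0],[0,0,0],[0,0,0],[0,0,0],[0,0,0]], "jaw": [1,1,1,1,1,1,1,1,0.7,0.5,0.35,0.25,0.2,0.15,0.1,0.1], "force": 40}}

```text
time: 4.8
tool_pos: [532.8, 64.7, 91.1]
tcp_rot: [180.0, -0.0, 19.1]
ft_force: [-0.6, 0.2, 5.9]
finger_gap: 21.6
grip_force: 39.0
```

Run:
```python
from h import *
q=r.sense(); print(q)
s=r.snapshot("scene"); cv2.imwrite("pics/s2.png",cv2.resize(s["color"][140:300,230:400,::-1],None,fx=3.5,fy=3.5))
```

```text
{'time': 4.8, 'joint_pos': array([ 1.45926013e+00,  6.00569839e+00,  1.04817558e+02, -9.51647978e-03,
        6.91217622e+01,  7.23902307e+01]), 'qd': array([-0.0246592 ,  0.05230597, -0.04275078, -0.04572316, -0.11150562,
       -0.07242021]), 'joint_efforts': array([ -0.05853253, -47.83212304, -43.17308307,   0.24140605,
        -0.58694668,   0.25890422]), 'tool_pos': array([532.82299357,  64.73720754,  91.07181206]), 'tcp_rot': array([ 1.79974888e+02, -4.97135716e-02,  1.90724276e+01]), 'ft_force': array([-0.59790342,  0.19093781,  5.87810937]), 'wrist_torque': array([-0.06223722,  0.29693316,  0.26557852]), 'grip_force': 39.04853582382202, 'finger_gap': 21.579748563666794}
```

View pics/s2.png

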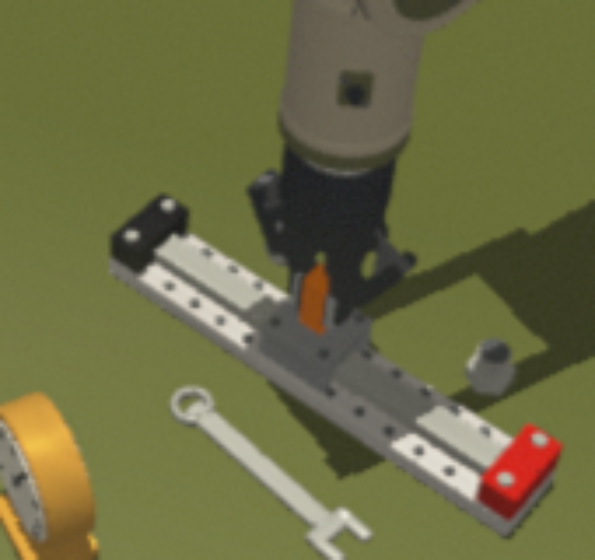

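Gripped (21.6 mm gap). Now I stroke toward red in single-row calls of about 4 mm, so each one returns a force reading while moving.

Call:
{"api": "apply_moves", "payload": {"angular": [[0,0,0]], "travel": [[-0.033,0.094,0]], "jaw": [0.1]}}

```text
time: 4.97
tool_pos: [531.6, 68.1, 91.0]
tcp_rot: [179.9, -0.1, 19.1]
ft_force: [-1.1, -2.4, 5.3]
finger_gap: 21.6
grip_force: 39.3
```

Call:
{"api": "apply_moves", "payload": {"angular": [[0,0,0]], "travel": [[-0.033,0.094,0]], "jaw": [0.1]}}

```text
time: 5.1
tool_pos: [530.2, 72.0, 91.1]
tcp_rot: [179.9, -0.1, 19.1]
ft_force: [-1.8, -2.1, 5.3]
finger_gap: 21.6
grip_force: 39.2
```

Call:
{"api": "apply_moves", "payload": {"angular": [[0,0,0]], "travel": [[-0.033,0.094,0]], "jaw": [0.1]}}

```text
time: 5.22
tool_pos: [528.9, 75.8, 91.1]
tcp_rot: [179.9, -0.0, 19.1]
ft_force: [-0.4, -2.1, 5.3]
finger_gap: 21.5
grip_force: 39.2
```

Call:
{"api": "apply_moves", "payload": {"angular": [[0,0,0]], "travel": [[-0.033,0.094,0]], "jaw": [0.1]}}

```text
time: 5.35
tool_pos: [527.6, 79.4, 91.1]
tcp_rot: [179.9, -0.0, 19.1]
ft_force: [-0.4, -5.1, 5.2]
finger_gap: 21.6
grip_force: 39.2
```

Call:
{"api": "apply_moves", "payload": {"angular": [[0,0,0]], "travel": [[-0.033,0.094,0]], "jaw": [0.1]}}

```text
time: 5.48
tool_pos: [526.5, 82.8, 91.1]
tcp_rot: [179.9, -0.1, 19.1]
ft_force: [-0.0, -6.0, 4.8]
finger_gap: 21.6
grip_force: 39.2
```

Call:
{"api": "apply_moves", "payload": {"angular": [[0,0,0]], "travel": [[-0.033,0.094,0]], "jaw": [0.1]}}

```text
time: 5.6
tool_pos: [525.2, 86.4, 91.1]
tcp_rot: [179.9, -0.1, 19.1]
ft_force: [-0.4, -6.8, 5.5]
finger_gap: 21.5
grip_force: 39.2
```

Call:
{"api": "apply_moves", "payload": {"angular": [[0,0,0]], "travel": [[-0.033,0.094,0]], "jaw": [0.1]}}

```text
time: 5.72
tool_pos: [523.8, 90.2, 91.1]
tcp_rot: [179.9, -0.0, 19.1]
ft_force: [-0.5, -6.9, 5.5]
finger_gap: 21.3
grip_force: 39.3
```

Call:
{"api": "apply_moves", "payload": {"angular": [[0,0,0]], "travel": [[-0.033,0.094,0]], "jaw": [0.1]}}

```text
time: 5.85
tool_pos: [522.5, 94.0, 91.1]
tcp_rot: [179.9, -0.0, 19.1]
ft_force: [-0.2, -5.3, 5.7]
finger_gap: 21.7
grip_force: 39.3
```

Call:
{"api": "apply_moves", "payload": {"angular": [[0,0,0]], "travel": [[-0.033,0.094,0]], "jaw": [0.1]}}

```text
time: 5.98
tool_pos: [521.1, 97.9, 91.1]
tcp_rot: [179.9, -0.1, 19.1]
ft_force: [-2.1, -3.8, 5.6]
finger_gap: 21.3
grip_force: 39.4
```

Call:
{"api": "apply_moves", "payload": {"angular": [[0,0,0]], "travel": [[-0.033,0.094,0]], "jaw": [0.1]}}

```text
time: 6.1
tool_pos: [519.7, 101.9, 91.1]
tcp_rot: [179.9, -0.0, 19.1]
ft_force: [-2.2, -3.4, 6.1]
finger_gap: 21.7
grip_force: 39.4
```

Call:
{"api": "apply_moves", "payload": {"angular": [[0,0,0]], "travel": [[-0.033,0.094,0]], "jaw": [0.1]}}

```text
time: 6.22
tool_pos: [518.3, 105.9, 91.1]
tcp_rot: [179.9, -0.0, 19.1]
ft_force: [-2.5, -1.7, 5.7]
finger_gap: 21.3
grip_force: 39.4
```

Call:
{"api": "apply_moves", "payload": {"angular": [[0,0,0]], "travel": [[-0.033,0.094,0]], "jaw": [0.1]}}

```text
time: 6.35
tool_pos: [516.9, 109.7, 91.0]
tcp_rot: [180.0, -0.0, 19.1]
ft_force: [-2.4, -2.2, 6.7]
finger_gap: 21.5
grip_force: 39.4
```

Call:
{"api": "apply_moves", "payload": {"angular": [[0,0,0]], "travel": [[-0.033,0.094,0]], "jaw": [0.1]}}

```text
time: 6.48
tool_pos: [515.6, 113.5, 91.1]
tcp_rot: [180.0, -0.0, 19.1]
ft_force: [-2.4, -1.9, 7.8]
finger_gap: 21.4
grip_force: 39.5
```

Call:
{"api": "apply_moves", "payload": {"angular": [[0,0,0]], "travel": [[-0.033,0.094,0]], "jaw": [0.1]}}

```text
time: 6.6
tool_pos: [514.2, 117.2, 91.0]
tcp_rot: [180.0, -0.0, 19.1]
ft_force: [-1.3, -2.3, 5.6]
finger_gap: 21.8
grip_force: 39.5
```

The spot is around y≈80–99 with its peak near 88–89. Next I move up near the red buffer and then feel in small steps.

Call:
{"api": "apply_moves", "payload": {"angular": [[0,0,0],[0,0,0],[0,0,0],[0,0,0],[0,0,0],[0,0,0]], "travel": [[-0.033,0.094,0],[-0.033,0.094,0],[-0.033,0.094,0],[-0.033,0.094,0],[-0.033,0.094,0],[-0.033,0.094,0]], "jaw": [0.1,0.1,0.1,0.1,0.1,0.1]}}

```text
time: 7.35
tool_pos: [506.2, 139.8, 91.0]
tcp_rot: [180.0, -0.0, 19.1]
ft_force: [-2.6, -3.4, 7.7]
finger_gap: 21.3
grip_force: 39.5
```

Call:
{"api": "apply_moves", "payload": {"angular": [[0,0,0]], "travel": [[-0.016,0.047,0]], "jaw": [0.1]}}

```text
time: 7.48
tool_pos: [505.6, 141.8, 91.1]
tcp_rot: [180.0, -0.0, 19.1]
ft_force: [-3.3, -2.9, 7.0]
finger_gap: 21.6
grip_force: 39.5
```

Call:
{"api": "apply_moves", "payload": {"angular": [[0,0,0]], "travel": [[-0.016,0.047,0]], "jaw": [0.1]}}

```text
time: 7.6
tool_pos: [504.9, 143.5, 91.1]
tcp_rot: [180.0, -0.0, 19.1]
ft_force: [-3.3, -3.5, 7.4]
finger_gap: 21.6
grip_force: 39.5
```

Call:
{"api": "apply_moves", "payload": {"angular": [[0,0,0]], "travel": [[-0.016,0.047,0]], "jaw": [0.1]}}

```text
time: 7.72
tool_pos: [504.3, 145.4, 91.1]
tcp_rot: [180.0, -0.0, 19.1]
ft_force: [-3.8, -2.5, 8.4]
finger_gap: 21.8
grip_force: 39.5
```

Call:
{"api": "apply_moves", "payload": {"angular": [[0,0,0]], "travel": [[-0.022,0.046,0]], "jaw": [0.1]}}

```text
time: 7.85
tool_pos: [503.6, 147.3, 91.1]
tcp_rot: [180.0, -0.0, 19.1]
ft_force: [-1.3, -1.9, 6.4]
finger_gap: 21.6
grip_force: 39.5
```

Call:
{"api": "apply_moves", "payload": {"angular": [[0,0,0]], "travel": [[-0.022,0.046,0]], "jaw": [0.1]}}

```text
time: 7.98
tool_pos: [502.9, 149.2, 91.1]
tcp_rot: [180.0, -0.1, 19.1]
ft_force: [-0.4, -1.2, 4.5]
finger_gap: 21.6
grip_force: 39.3
```

Call:
{"api": "apply_moves", "payload": {"angular": [[0,0,0]], "travel": [[-0.017,0.047,0]], "jaw": [0.1]}}

```text
time: 8.1
tool_pos: [502.2, 151.1, 91.1]
tcp_rot: [180.0, -0.1, 19.1]
ft_force: [-0.7, -3.1, 5.6]
finger_gap: 21.3
grip_force: 39.3
```

Call:
{"api": "apply_moves", "payload": {"angular": [[0,0,0]], "travel": [[-0.017,0.047,0]], "jaw": [0.1]}}

```text
time: 8.22
tool_pos: [501.5, 153.0, 91.0]
tcp_rot: [180.0, -0.1, 19.1]
ft_force: [-0.8, -2.0, 4.8]
finger_gap: 21.4
grip_force: 39.3
```

Call:
{"api": "apply_moves", "payload": {"angular": [[0,0,0]], "travel": [[-0.017,0.047,0]], "jaw": [0.1]}}

```text
time: 8.35
tool_pos: [500.9, 154.9, 91.1]
tcp_rot: [180.0, -0.1, 19.1]
ft_force: [-0.0, -2.3, 5.7]
finger_gap: 21.6
grip_force: 39.3
```

Call:
{"api": "apply_moves", "payload": {"angular": [[0,0,0]], "travel": [[-0.017,0.047,0]], "jaw": [0.1]}}

```text
time: 8.48
tool_pos: [500.2, 156.8, 91.1]
tcp_rot: [180.0, -0.1, 19.1]
ft_force: [0.3, -1.1, 5.6]
finger_gap: 22.0
grip_force: 39.3
```

Call:
{"api": "apply_moves", "payload": {"angular": [[0,0,0]], "travel": [[-0.017,0.047,0]], "jaw": [0.1]}}

```text
time: 8.6
tool_pos: [499.6, 158.7, 91.1]
tcp_rot: [180.0, -0.1, 19.1]
ft_force: [-0.4, -2.1, 5.7]
finger_gap: 21.6
grip_force: 39.3
```

Call:
{"api": "apply_moves", "payload": {"angular": [[0,0,0]], "travel": [[-0.017,0.047,0]], "jaw": [0.1]}}

```text
time: 8.72
tool_pos: [498.9, 160.5, 91.0]
tcp_rot: [180.0, -0.1, 19.1]
ft_force: [-0.1, -2.2, 5.6]
finger_gap: 21.8
grip_force: 39.3
```

Call:
{"api": "apply_moves", "payload": {"angular": [[0,0,0]], "travel": [[-0.017,0.047,0]], "jaw": [0.1]}}

```text
time: 8.85
tool_pos: [498.2, 162.4, 91.1]
tcp_rot: [180.0, -0.1, 19.1]
ft_force: [-0.1, -2.9, 5.2]
finger_gap: 21.5
grip_force: 39.3
```

Call:
{"api": "apply_moves", "payload": {"angular": [[0,0,0]], "travel": [[-0.017,0.047,0]], "jaw": [0.1]}}

```text
time: 8.98
tool_pos: [497.7, 163.8, 91.1]
tcp_rot: [179.9, -0.1, 19.1]
ft_force: [1.2, -6.6, 6.3]
finger_gap: 21.5
grip_force: 39.3
```

The buffer is starting to push back. I'll go 1.5 mm further and hold.

Call:
{"api": "apply_moves", "payload": {"angular": [[0,0,0],[0,0,0]], "travel": [[-0.013,0.036,0],[0,0,0]], "jaw": [0.1,0.1]}}

```text
time: 9.22
tool_pos: [497.3, 164.9, 91.1]
tcp_rot: [179.9, -0.1, 19.1]
ft_force: [1.5, -5.5, 4.8]
finger_gap: 21.7
grip_force: 39.3
```

Call:
{"api": "apply_moves", "payload": {"angular": [[0,0,0],[0,0,0],[0,0,0]], "travel": [[-0.015,0.042,0],[0,0,0],[0,0,0]], "jaw": [0.1,0.1,0.1]}}

```text
time: 9.6
tool_pos: [496.9, 166.1, 91.1]
tcp_rot: [179.8, -0.1, 19.0]
ft_force: [2.3, -9.4, 5.5]
finger_gap: 21.8
grip_force: 39.4
```

The red buffer is pressed with about 9 N, held for 0.3 s. Now I go back and measure the spot from the other side.

Call:
{"api": "apply_moves", "payload": {"angular": [[0,0,0],[0,0,0],[0,0,0],[0,0,0],[0,0,0],[0,0,0],[0,0,0],[0,0,0],[0,0,0],[0,0,0],[0,0,0],[0,0,0],[0,0,0],[0,0,0]], "travel": [[0.033,-0.094,0],[0.033,-0.094,0],[0.033,-0.094,0],[0.033,-0.094,0],[0.033,-0.094,0],[0.033,-0.094,0],[0.033,-0.094,0],[0.033,-0.094,0],[0.033,-0.094,0],[0.033,-0.094,0],[0.033,-0.094,0],[0.033,-0.094,0],[0.033,-0.094,0],[0.033,-0.094,0]], "jaw": [0.1,0.1,0.1,0.1,0.1,0.1,0.1,0.1,0.1,0.1,0.1,0.1,0.1,0.1]}}

```text
time: 11.35
tool_pos: [514.9, 115.2, 91.1]
tcp_rot: [-180.0, -0.1, 19.1]
ft_force: [0.2, 2.0, 5.2]
finger_gap: 21.5
grip_force: 39.6
```

Call:
{"api": "apply_moves", "payload": {"angular": [[0,0,0]], "travel": [[0.033,-0.094,0]], "jaw": [0.1]}}

```text
time: 11.48
tool_pos: [516.2, 111.4, 91.1]
tcp_rot: [-180.0, -0.1, 19.1]
ft_force: [0.9, 2.2, 5.0]
finger_gap: 21.8
grip_force: 39.6
```

Call:
{"api": "apply_moves", "payload": {"angular": [[0,0,0]], "travel": [[0.033,-0.094,0]], "jaw": [0.1]}}

```text
time: 11.6
tool_pos: [517.6, 107.7, 91.1]
tcp_rot: [-180.0, -0.1, 19.1]
ft_force: [0.6, 2.8, 4.5]
finger_gap: 21.6
grip_force: 39.6
```

Call:
{"api": "apply_moves", "payload": {"angular": [[0,0,0]], "travel": [[0.033,-0.094,0]], "jaw": [0.1]}}

```text
time: 11.72
tool_pos: [518.9, 104.0, 91.1]
tcp_rot: [-180.0, -0.1, 19.1]
ft_force: [0.2, 2.9, 5.5]
finger_gap: 21.6
grip_force: 39.7
```

Call:
{"api": "apply_moves", "payload": {"angular": [[0,0,0]], "travel": [[0.033,-0.094,0]], "jaw": [0.1]}}

```text
time: 11.85
tool_pos: [520.1, 100.5, 91.1]
tcp_rot: [-179.9, -0.1, 19.1]
ft_force: [-0.9, 5.9, 5.1]
finger_gap: 21.5
grip_force: 39.8
```

Call:
{"api": "apply_moves", "payload": {"angular": [[0,0,0]], "travel": [[0.033,-0.094,0]], "jaw": [0.1]}}

```text
time: 11.98
tool_pos: [521.3, 97.1, 91.1]
tcp_rot: [-179.9, -0.1, 19.1]
ft_force: [-0.4, 5.5, 5.1]
finger_gap: 21.4
grip_force: 39.8
```

Call:
{"api": "apply_moves", "payload": {"angular": [[0,0,0]], "travel": [[0.033,-0.094,0]], "jaw": [0.1]}}

```text
time: 12.1
tool_pos: [522.7, 93.4, 91.1]
tcp_rot: [-179.9, -0.1, 19.1]
ft_force: [-1.4, 5.9, 4.9]
finger_gap: 21.6
grip_force: 39.8
```

Call:
{"api": "apply_moves", "payload": {"angular": [[0,0,0]], "travel": [[0.033,-0.094,0]], "jaw": [0.1]}}

```text
time: 12.22
tool_pos: [524.0, 89.6, 91.1]
tcp_rot: [-179.9, -0.1, 19.1]
ft_force: [-0.9, 4.9, 5.1]
finger_gap: 21.7
grip_force: 39.8
```

Call:
{"api": "apply_moves", "payload": {"angular": [[0,0,0]], "travel": [[0.033,-0.094,0]], "jaw": [0.1]}}

```text
time: 12.35
tool_pos: [525.3, 85.8, 91.1]
tcp_rot: [-179.9, -0.1, 19.1]
ft_force: [-0.8, 4.6, 5.5]
finger_gap: 21.4
grip_force: 39.8
```

Call:
{"api": "apply_moves", "payload": {"angular": [[0,0,0]], "travel": [[0.033,-0.094,0]], "jaw": [0.1]}}

```text
time: 12.48
tool_pos: [526.7, 81.8, 91.1]
tcp_rot: [-180.0, -0.1, 19.1]
ft_force: [-0.4, 3.5, 5.7]
finger_gap: 21.7
grip_force: 39.7
```

Call:
{"api": "apply_moves", "payload": {"angular": [[0,0,0]], "travel": [[0.033,-0.094,0]], "jaw": [0.1]}}

```text
time: 12.6
tool_pos: [528.2, 77.8, 91.1]
tcp_rot: [-180.0, -0.1, 19.1]
ft_force: [0.9, 2.5, 4.2]
finger_gap: 21.3
grip_force: 39.6
```

Call:
{"api": "apply_moves", "payload": {"angular": [[0,0,0]], "travel": [[0.033,-0.094,0]], "jaw": [0.1]}}

```text
time: 12.72
tool_pos: [529.6, 73.8, 91.1]
tcp_rot: [180.0, -0.1, 19.1]
ft_force: [1.3, 1.8, 5.3]
finger_gap: 22.0
grip_force: 39.7
```

Call:
{"api": "apply_moves", "payload": {"angular": [[0,0,0]], "travel": [[0.033,-0.094,0]], "jaw": [0.1]}}

```text
time: 12.85
tool_pos: [530.9, 69.9, 91.1]
tcp_rot: [180.0, -0.1, 19.1]
ft_force: [1.0, 2.3, 5.1]
finger_gap: 21.7
grip_force: 39.6
```

Both passes agree: the spot is centred at about y≈90.5 on the tool. Now on to the black end.

Call:
{"api": "apply_moves", "payload": {"angular": [[0,0,0],[0,0,0],[0,0,0],[0,0,0],[0,0,0],[0,0,0],[0,0,0],[0,0,0],[0,0,0],[0,0,0],[0,0,0],[0,0,0],[0,0,0],[0,0,0],[0,0,0],[0,0,0],[0,0,0],[0,0,0],[0,0,0]], "travel": [[0.033,-0.094,0],[0.033,-0.094,0],[0.033,-0.094,0],[0.033,-0.094,0],[0.033,-0.094,0],[0.033,-0.094,0],[0.033,-0.094,0],[0.033,-0.094,0],[0.033,-0.094,0],[0.033,-0.094,0],[0.033,-0.094,0],[0.033,-0.094,0],[0.033,-0.094,0],[0.033,-0.094,0],[0.033,-0.094,0],[0.033,-0.094,0],[0.033,-0.094,0],[0.033,-0.094,0],[0.033,-0.094,0]], "jaw": [0.1,0.1,0.1,0.1,0.1,0.1,0.1,0.1,0.1,0.1,0.1,0.1,0.1,0.1,0.1,0.1,0.1,0.1,0.1]}}

```text
time: 15.22
tool_pos: [556.2, -1.6, 91.1]
tcp_rot: [180.0, -0.1, 19.1]
ft_force: [3.1, 2.6, 5.1]
finger_gap: 21.8
grip_force: 39.7
```

Call:
{"api": "apply_moves", "payload": {"angular": [[0,0,0]], "travel": [[0.017,-0.047,0]], "jaw": [0.1]}}

```text
time: 15.35
tool_pos: [556.9, -3.6, 91.1]
tcp_rot: [180.0, -0.1, 19.1]
ft_force: [3.9, 1.8, 4.7]
finger_gap: 21.5
grip_force: 39.7
```

Call:
{"api": "apply_moves", "payload": {"angular": [[0,0,0]], "travel": [[0.017,-0.047,0]], "jaw": [0.1]}}

```text
time: 15.48
tool_pos: [557.6, -5.4, 91.1]
tcp_rot: [180.0, -0.1, 19.1]
ft_force: [3.4, 3.0, 5.0]
finger_gap: 21.5
grip_force: 39.7
```

Call:
{"api": "apply_moves", "payload": {"angular": [[0,0,0]], "travel": [[0.017,-0.047,0]], "jaw": [0.1]}}

```text
time: 15.6
tool_pos: [558.3, -7.3, 91.1]
tcp_rot: [180.0, -0.1, 19.1]
ft_force: [4.1, 2.8, 4.9]
finger_gap: 21.1
grip_force: 39.7
```

Lateral drift is building slowly, so I add a bit of x trim and continue.

Call:
{"api": "apply_moves", "payload": {"angular": [[0,0,0]], "travel": [[0.024,-0.046,0]], "jaw": [0.1]}}

```text
time: 15.72
tool_pos: [558.9, -9.2, 91.1]
tcp_rot: [180.0, -0.1, 19.1]
ft_force: [1.5, 2.4, 6.5]
finger_gap: 21.3
grip_force: 39.9
```

Call:
{"api": "apply_moves", "payload": {"angular": [[0,0,0]], "travel": [[0.024,-0.046,0]], "jaw": [0.1]}}

```text
time: 15.85
tool_pos: [559.7, -11.1, 91.1]
tcp_rot: [180.0, -0.1, 19.1]
ft_force: [-0.1, 2.5, 8.4]
finger_gap: 21.1
grip_force: 40.0
```

Call:
{"api": "apply_moves", "payload": {"angular": [[0,0,0]], "travel": [[0.017,-0.047,0]], "jaw": [0.1]}}

```text
time: 15.98
tool_pos: [560.3, -13.0, 91.1]
tcp_rot: [180.0, -0.1, 19.1]
ft_force: [0.7, 1.6, 8.7]
finger_gap: 21.6
grip_force: 40.0
```

Call:
{"api": "apply_moves", "payload": {"angular": [[0,0,0]], "travel": [[0.017,-0.047,0]], "jaw": [0.1]}}

```text
time: 16.1
tool_pos: [561.0, -14.9, 91.1]
tcp_rot: [180.0, -0.1, 19.1]
ft_force: [0.1, 1.9, 8.2]
finger_gap: 21.5
grip_force: 40.1
```

Call:
{"api": "apply_moves", "payload": {"angular": [[0,0,0]], "travel": [[0.017,-0.047,0]], "jaw": [0.1]}}

```text
time: 16.23
tool_pos: [561.7, -16.8, 91.1]
tcp_rot: [180.0, -0.1, 19.1]
ft_force: [0.3, 2.3, 7.6]
finger_gap: 21.4
grip_force: 40.1
```

Call:
{"api": "apply_moves", "payload": {"angular": [[0,0,0]], "travel": [[0.017,-0.047,0]], "jaw": [0.1]}}

```text
time: 16.35
tool_pos: [562.3, -18.7, 91.1]
tcp_rot: [180.0, -0.1, 19.1]
ft_force: [0.5, 2.8, 8.0]
finger_gap: 21.1
grip_force: 40.1
```

Call:
{"api": "apply_moves", "payload": {"angular": [[0,0,0]], "travel": [[0.017,-0.047,0]], "jaw": [0.1]}}

```text
time: 16.48
tool_pos: [562.9, -20.2, 91.1]
tcp_rot: [-180.0, -0.1, 19.1]
ft_force: [-0.5, 5.2, 9.1]
finger_gap: 21.5
grip_force: 40.3
```

Call:
{"api": "apply_moves", "payload": {"angular": [[0,0,0]], "travel": [[0.017,-0.047,0]], "jaw": [0.1]}}

```text
time: 16.6
tool_pos: [563.3, -21.5, 91.1]
tcp_rot: [-179.9, -0.0, 19.1]
ft_force: [-3.1, 8.9, 11.7]
finger_gap: 21.5
grip_force: 40.5
```

Call:
{"api": "apply_moves", "payload": {"angular": [[0,0,0]], "travel": [[0.017,-0.047,0]], "jaw": [0.1]}}

```text
time: 16.73
tool_pos: [563.8, -22.8, 91.1]
tcp_rot: [-179.9, -0.0, 19.1]
ft_force: [-3.8, 11.7, 11.5]
finger_gap: 21.4
grip_force: 40.7
```

The black buffer is pressed with about 11 N. I hold briefly, then return to the spot.

Call:
{"api": "apply_moves", "payload": {"angular": [[0,0,0],[0,0,0],[0,0,0],[0,0,0],[0,0,0],[0,0,0],[0,0,0],[0,0,0],[0,0,0],[0,0,0],[0,0,0],[0,0,0],[0,0,0],[0,0,0],[0,0,0],[0,0,0],[0,0,0],[0,0,0],[0,0,0],[0,0,0]], "travel": [[0,0,0],[0,0,0],[-0.033,0.094,0],[-0.033,0.094,0],[-0.033,0.094,0],[-0.033,0.094,0],[-0.033,0.094,0],[-0.033,0.094,0],[-0.033,0.094,0],[-0.033,0.094,0],[-0.033,0.094,0],[-0.033,0.094,0],[-0.033,0.094,0],[-0.033,0.094,0],[-0.033,0.094,0],[-0.033,0.094,0],[-0.033,0.094,0],[-0.033,0.094,0],[-0.033,0.094,0],[-0.033,0.094,0]], "jaw": [0.1,0.1,0.1,0.1,0.1,0.1,0.1,0.1,0.1,0.1,0.1,0.1,0.1,0.1,0.1,0.1,0.1,0.1,0.1,0.1]}}

```text
time: 19.23
tool_pos: [540.5, 42.9, 91.1]
tcp_rot: [179.9, -0.0, 19.0]
ft_force: [-0.3, -1.1, 8.7]
finger_gap: 21.5
grip_force: 40.1
```

Call:
{"api": "apply_moves", "payload": {"angular": [[0,0,0],[0,0,0],[0,0,0],[0,0,0],[0,0,0],[0,0,0],[0,0,0],[0,0,0]], "travel": [[-0.033,0.094,0],[-0.033,0.094,0],[-0.033,0.094,0],[-0.033,0.094,0],[-0.033,0.094,0],[-0.033,0.094,0],[-0.033,0.094,0],[-0.033,0.094,0]], "jaw": [0.1,0.1,0.1,0.1,0.1,0.1,0.1,0.1]}}

```text
time: 20.23
tool_pos: [529.9, 73.0, 91.1]
tcp_rot: [179.9, -0.0, 19.1]
ft_force: [-1.1, -2.2, 9.2]
finger_gap: 21.5
grip_force: 40.1
```

Call:
{"api": "apply_moves", "payload": {"angular": [[0,0,0]], "travel": [[-0.033,0.094,0]], "jaw": [0.1]}}

```text
time: 20.35
tool_pos: [528.6, 76.7, 91.1]
tcp_rot: [179.9, -0.0, 19.1]
ft_force: [-0.9, -3.3, 9.9]
finger_gap: 21.1
grip_force: 40.2
```

Call:
{"api": "apply_moves", "payload": {"angular": [[0,0,0]], "travel": [[-0.033,0.094,0]], "jaw": [0.1]}}

```text
time: 20.48
tool_pos: [527.3, 80.2, 91.0]
tcp_rot: [179.9, -0.0, 19.1]
ft_force: [-0.2, -5.3, 8.6]
finger_gap: 21.8
grip_force: 40.2
```

Call:
{"api": "apply_moves", "payload": {"angular": [[0,0,0]], "travel": [[-0.033,0.094,0]], "jaw": [0.1]}}

```text
time: 20.6
tool_pos: [526.1, 83.6, 91.1]
tcp_rot: [179.9, -0.0, 19.0]
ft_force: [0.8, -6.7, 9.7]
finger_gap: 21.4
grip_force: 40.2
```

Call:
{"api": "apply_moves", "payload": {"angular": [[0,0,0]], "travel": [[-0.033,0.094,0]], "jaw": [0.1]}}

```text
time: 20.72
tool_pos: [524.9, 87.3, 91.1]
tcp_rot: [179.9, -0.0, 19.0]
ft_force: [1.4, -6.9, 8.9]
finger_gap: 21.5
grip_force: 40.2
```

Call:
{"api": "apply_moves", "payload": {"angular": [[0,0,0],[0,0,0],[0,0,0]], "travel": [[-0.02,0.065,0],[0,0,0],[0,0,0]], "jaw": [0.1,0.1,0.1]}}

```text
time: 21.1
tool_pos: [523.8, 90.3, 91.1]
tcp_rot: [179.9, -0.0, 19.1]
ft_force: [-1.6, -3.3, 9.5]
finger_gap: 21.7
grip_force: 40.4
```

Parked at y≈90.3. Open, then lift.

Call:
{"api": "apply_moves", "payload": {"angular": [[0,0,0],[0,0,0],[0,0,0],[0,0,0],[0,0,0],[0,0,0],[0,0,0],[0,0,0],[0,0,0],[0,0,0],[0,0,0],[0,0,0],[0,0,0],[0,0,0],[0,0,0]], "travel": [[0,0,0],[0,0,0],[0,0,0],[0,0,0],[0,0,0],[0,0,0],[0,0,0],[0,0,0.3],[0,0,0.6],[0,0,0.8],[0,0,0.8],[0,0,0.8],[0,0,0.7],[0,0,0],[0,0,0]], "jaw": [0.35,0.5,0.7,0.9,1,1,1,1,1,1,1,1,1,1,1]}}

```text
time: 22.98
tool_pos: [523.2, 91.1, 250.0]
tcp_rot: [-180.0, 0.0, 19.1]
ft_force: [-0.4, 0.5, -0.6]
finger_gap: 85.6
grip_force: 0.0
```

Run:
```python
from h import *
from scipy.spatial.transform import Rotation as Ro
q=r.sense(); s=r.snapshot("wrist"); print(q["tool_pos"],q["finger_gap"],q["ft_force"])
Rt=Ro.from_euler("xyz",q["tcp_rot"],degrees=True).as_matrix(); M=np.array(s["mount"])
Rc=(Rt@M[:3,:3]).T; c=Rt@M[:3,3]+q["tool_pos"]
w=dict(s,R=Rc,t=-Rc@c)
cc,a,st=blob(w,(7,180,90),(20,255,255),(0,0,512,384)); print(cc,a,st,back(w,*cc,84))
cv2.imwrite("pics/w2.png",s["color"][:,:,::-1])
```

```text
[523.2035547   91.08327389 249.95841794] 85.56345194593267 [-0.40039745  0.48145661 -0.56978502]
[253.15861027 184.35196375] 662 [242 165  26  34] [520.86087025  91.09932466  84.        ]
```

View pics/w2.png

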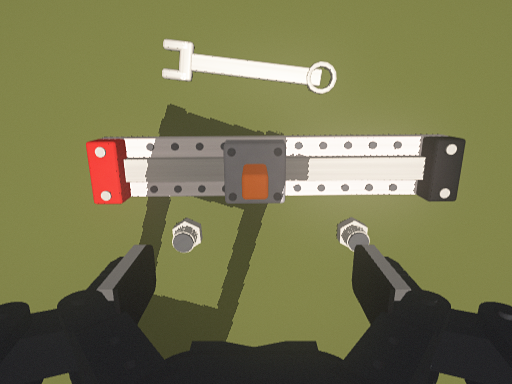

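The carriage stands released, with its handle at (253,184), which is y≈91. The gripper is clear and the other things are where they were, so I hand in.

```bash
python3 -c "
from bench import r
print(r.hand_in())"
```

```text
the job is handed in; nothing more can be done
None
```

I handed in the job at about 23 s: the carriage pressed the red buffer (about 9 N), then the black (about 11 N), and is now parked and released at the middle of the sticky spot as I felt it; no verdict was returned.

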